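# Offer a radius tip through the die guard window

### The job

The round steel radius tip lies on the counter with its flat tang lying level. Roll it along the counter until the tang stands upright (on edge), then pick it up and pass the tang level through the upright window of the blue die guard, from the robot's side, until about half of the tang shows behind the guard. Finish holding it there in the gripper, still and not leaning on the guard, and leave everything else where it lies.

Things in the scene. Friction and masses are not known exactly. Their poses are not given: they have to be found in the camera images.
- tip_center (a point): Balance point, on the axis, of the loose steel radius tip: a round bar 30 mm in diameter and 76 mm long with a flat tang 26 mm wide, 10 mm thick and 55 mm long standing out centrally from one end. The bar reaches from 52 mm behind this point to 24 mm ahead, the tang from 24 to 79 mm ahead. x: along the bar to the tang's end; y: along the tang's width; z: through its thickness.
- tang_end (a point): Free end of the tang, on the axis, 79 mm ahead of the balance point; same axes. The last 5 mm of the tang narrow to 21 by 6 mm.
- window (a point): Centre of the guard's window, half-way through the 8 mm thick panel, 65 mm above the counter. The window is an upright rectangle 14 mm wide (along y) and 30 mm high (along z), 2 mm more than the tang on every side. x: the panel's level normal, pointing through the window away from the robot, turned up to 15 degrees either way; z up.
- guard: Blue plastic die guard fixed to the counter; origin on the counter below the window's centre, same axes. Upright panel 160 mm wide, top edge 100 mm up, side wings behind. Dark foot plate 8 mm high, 180 mm wide, from 10 mm before the panel's middle to 90 mm behind. A fixed steel bar 35 mm high lies 35 to 65 mm behind the panel, below the tang's path.
- die: Bystander: steel hemming die segment, 40 x 70 x 40 mm, beside the guard; origin at the centre of its underside.
- bushing1: Bystander: bronze bushing standing upright, 36 mm outside diameter, 26 mm high, beside the guard; origin at the centre of its underside.
- bushing2: Bystander: bronze bushing standing upright, 30 mm outside diameter, 22 mm high, some 150 mm to the left of the radius tip; origin at the centre of its underside.
- wrench: Bystander: wrench 150 mm long lying flat, some 170 mm to the right of the radius tip.
- vee: Bystander: small steel vee block 50 x 35 x 28 mm, to the left; origin at the centre of its underside.
- tray: Bystander: empty grey tray 160 x 120 x 35 mm, to the right; origin at the centre of its underside.
- tip: The same radius tip, 0.53 kg give or take a fifth; same origin and axes. At the start its axis is 15 mm above the counter, y is level, and the tang points away from the robot within 20 degrees. Pressed from above and dragged sideways it rolls on its round bar; slight rolling resistance keeps it where it is left.
Things that resemble listed ones, but are neither listed nor needed, are in the scene too. What is shaped like the tip but yellow is not meant. There is more than one size of the guard; the job needs the larger.

How it is judged:
By the outcome, as a careful person would: the job done as asked, in the order asked, and still so for the second after the job is handed in, while the arm keeps its last pose, push and grip.
It also fails if it takes over 59 s, if anything falls off the work surface, if the arm or the gripper's body presses on something with over 40 N, if the wrist force passes 120 N, or if a joint passes its speed limit or range.

### The arm

A 6-joint arm with a two-finger parallel gripper is mounted at the origin on the work surface. World frame = base frame: x ahead of the robot, y to its left, z up, the work surface at z = 0. Lengths are in m, angles in rad, forces in N, time in s.
With the tool pointing down it reaches from about 0.35 to 0.775 m from the base axis. Payload 7.3 kg.
Tool frame: the origin (TCP) lies midway between the tips of the shut fingers; the grasp point (between the pads) lies 19 mm behind it (r.tcp_to_grasp is the z of the grasp point in the tool frame, in m); z points along the fingers, y is the direction in which the jaws open and shut (so a half turn about z gives the same grasp; the last joint's range is limited). The gripper opens to 92 mm and grips with 3 to 60 N. Pads are 19 mm wide; open, the fingers measure 130 mm over their backs; the gripper's body (75 mm by 190 mm) begins 47 mm behind the grasp point.
Start: joints at [-1.263, 0.342, 1.524, -0, 1.275, -0.146], TCP at [0.23, -0.472, 0.227] pointing down, gripper open.
Joint ranges: [-2.53, 2.53], [-0.77, 2.02], [0.04, 2.7], [-1, 4.14], [0.28, 2.66], [-3.11, 3.11]. Speed limits (rad/s): [2.57, 2.57, 3.14, 3.14, 3.14, 3.14].

### API

Orientations are given as a unit quaternion [x, y, z, w].
In Python, from plant import r, camera, get_calibration gives the robot as it stands. The module is installed in compiled form; this text tells all that it offers.
- The arm moves only by the tool send_rows, never from a script. Its argument "plan" is a list of rows, each an object with "travel": the shift along the world's x, y, z in units of 40 mm (1.0 is 40 mm), a list of three; "twist": the turn about the world's z in units of 5 degrees (1.0 is 5 degrees); "claw": the opening, from 0 (shut) to 1 (fully open). A call has 1 to 20 rows; each row shifts and turns the commanded pose from where the row before left it; what a row does not reach is not made up. A row lasts 1/12 s, in which the tool goes at most 41.7 mm and 7.16 degrees, less where a joint would pass 70% of its speed; a pose out of reach is approached as far as the arm can. A call is refused whole if a number of a shift passes 1 or a number of a turn 1, either way. A call with a gripper value outside its range is refused whole. The fingers move at their own pace and stop on an object; "newtons" is the grip in N (left out, the last holds). Time passes only in rows, so rows that do not move let the fingers close. It gives the time, the measured TCP pose, the force and the opening at its end, in the units of the state.
- r.sense(): the state, without advancing time (a new reading comes with each control period).
- camera(name): name is "scene" or "top" or "wrist"; returns (picture, depth): 384x512x3 uint8, blue, green, red; 384x512 float32, m along the optical axis (not along the pixel's ray), 0 where there is no reading.
- get_calibration(name): a dict with "fx", "fy", "cx", "cy" (pixels), "eye" and "orientation" of the camera in the world. Camera axes: x right, y down, z forward; pixel columns grow to the right and rows downward; lengths in m; the calibration is good to about 2 mm. A picture is of the moment at which its call begins: read the wrist's pose just before it. get_calibration takes no time and is no camera call; for the wrist camera it gives the pose at the moment of the call.
- r.finish_job(): hands the job in, once; it reports no verdict.
The state is a dict: "time_s": time; "qpos": joint angles; "qd": joint speeds; "joint_torque": joint torques, N m; "tcp_pos": TCP position; "tcp_rot": TCP orientation; "wrist_force": force on the tool from outside, world axes, zero at the start; "moment": the same for the moment, N m; "opening": finger opening in m.
Only numpy, scipy, OpenCV 4.12 (cv2) and the standard library are available. Lean on these libraries where they do the work, as an engineer would, in place of code of your own. Each camera call takes 0.05 s, during which the arm holds its last target. There are 200 camera calls.

## Working session

There is one attempt and no reset: what is moved stays moved. The work goes in short steps, Python scripts to look and compute and a tool call to move; the robot and the scene stay as the last step left them, time stands still between calls to the robot, and variables do not carry over. Pictures are saved under pics/ and viewed, about 8 in all and at most 12, crops included, and the job is handed in when it is done.

Besides the shell and the picture viewer there is one more tool, called as name(argument=value, ...) on one line, values as JSON. send_rows: Moves the arm, as the interface text tells. Its arguments: {"type":"object","properties":{"plan":{"type":"array","items":{"type":"object","properties":{"travel":{"type":"array","items":{"type":"number"}},"twist":{"type":"number"},"claw":{"type":"number"}}}},"newtons":{"type":"number"}},"required":["plan"]}

```bash
mkdir -p pics
cat > h.py <<'E'
import numpy as np, cv2
from scipy.spatial.transform import Rotation as R
from plant import r, camera, get_calibration
def shot(n,f=None):
    c=get_calibration(n); p,d=camera(n)
    if f: cv2.imwrite('pics/'+f+'.png',p); np.savez('pics/'+f+'.npz',p=p,d=d,eye=c['eye'],o=c['orientation'],k=[c['fx'],c['fy'],c['cx'],c['cy']])
    return p,d,c
def load(f):
    z=np.load('pics/'+f+'.npz'); k=z['k']
    return z['p'],z['d'],dict(fx=k[0],fy=k[1],cx=k[2],cy=k[3],eye=z['eye'],orientation=z['o'])
def dirs(c,uv):
    uv=np.atleast_2d(np.array(uv,float)); o=np.array(c['orientation'])
    M=o if o.shape==(3,3) else R.from_quat(o).as_matrix()
    return np.c_[(uv[:,0]-c['cx'])/c['fx'],(uv[:,1]-c['cy'])/c['fy'],np.ones(len(uv))]@M.T
def plane(c,uv,z):
    v=dirs(c,uv); e=np.array(c['eye']); return e+v*((z-e[2])/v[:,2])[:,None]
def dep(c,uv,d): return np.array(c['eye'])+dirs(c,uv)*np.atleast_1d(d)[:,None]
def cloud(d,c):
    v,u=np.mgrid[:384,:512]; P=dep(c,np.c_[u.ravel(),v.ravel()],d.ravel()).reshape(384,512,3); P[d==0]=np.nan; return P
E
python3 - <<'E'
from h import *
a=shot('scene','s0')
b=shot('top','t0')
for x in(a,b): print(x[2])
print(r.sense(), r.tcp_to_grasp)
cv2.imwrite('pics/both.png',np.hstack([a[0],b[0]])[:, :])
cv2.imwrite('pics/both.png',cv2.resize(np.vstack([a[0],b[0]]),(400*1,600)))
E
```

```text
{'fx': 408.63549274793627, 'fy': 408.63549274793627, 'cx': 257.25259191464727, 'cy': 191.64405447995688, 'eye': array([ 1.27972536, -0.18708379,  0.77018191]), 'orientation': array([ 0.70622078,  0.58695411, -0.25765908, -0.30058089])}
{'fx': 400.7218749638145, 'fy': 400.7218749638145, 'cx': 259.79802513234574, 'cy': 189.95641098253589, 'eye': array([ 0.3878992 , -0.05513945,  1.06793797]), 'orientation': array([-0.69396505,  0.71401374, -0.06488463,  0.06623344])}
{'time_s': 0.1, 'qpos': array([-1.26298245e+00,  3.42637657e-01,  1.52485676e+00, -1.23865431e-06,
        1.27537463e+00, -1.45980771e-01]), 'qd': array([-2.06531964e-04, -1.92883319e-03, -2.61472534e-03, -2.08081348e-04,
        9.18317076e-04, -4.68945300e-05]), 'joint_torque': array([ 1.89592778e-03, -4.32002127e+01, -2.44694889e+01,  7.19281775e-02,
        5.26705314e-02, -5.71122609e-05]), 'tcp_pos': array([ 0.23007825, -0.47153748,  0.22614503]), 'tcp_rot': array([ 9.74368809e-01,  2.24955591e-01, -5.21747240e-05, -6.36059887e-04]), 'wrist_force': array([-0.18918479,  0.06873678,  0.36194576]), 'moment': array([-0.00979819, -0.00267273, -0.03445669]), 'opening': 0.09131466912089413} -0.0188
```

View pics/t0.png

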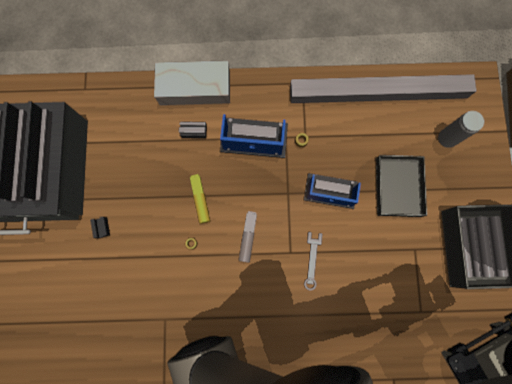

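View pics/s0.png

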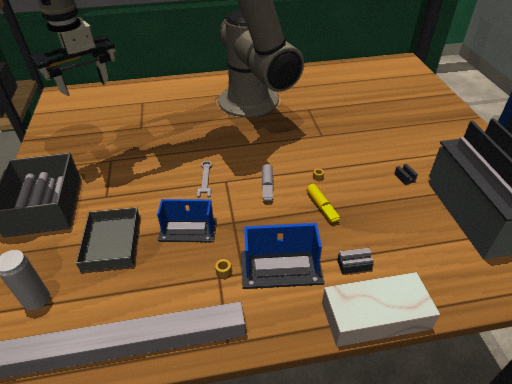

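The top view shows two guards: the larger at (253,136), which is the one meant, and a smaller one at (333,190). There are three tip-like things. The steel tip at (248,237) is the one meant, the one at (200,199) is yellow, and the bars in the box at (490,245) are not loose on the counter. Next I measure, and confirm in one crop.

Run:
```python
from h import *
p,d,c=load('t0'); P=cloud(d,c)
hsv=cv2.cvtColor(p,cv2.COLOR_BGR2HSV)
# tip
m=np.zeros((384,512),bool); m[205:268,232:262]=1
m&=(hsv[...,1]<60)&(hsv[...,2]>60)
uv=np.argwhere(m)[:,::-1]; X=plane(c,uv,0.02)[:,:2]
rect=cv2.minAreaRect(X.astype(np.float32)*1000); print('tip rect',rect, len(uv))
print('tip z pct',np.nanpercentile(P[m][:,2],[5,25,50,75,95]))
def blue(p):
    h=cv2.cvtColor(p,cv2.COLOR_BGR2HSV); return (h[...,0]>105)&(h[...,0]<130)&(h[...,1]>130)&(h[...,2]>50)
b=blue(p)
for n,s in (('big',np.s_[110:165,210:295]),('small',np.s_[165:215,300:365])):
    k=np.zeros_like(b);k[s]=1;k&=b
    Q=P[k]; print(n,np.nanmax(Q[:,2]),np.nanmin(Q,0),np.nanmax(Q,0))
    T=Q[Q[:,2]>np.nanpercentile(Q[:,2],95)-.012]; print(cv2.minAreaRect((T[:,:2]*1000).astype(np.float32)),len(T))
ps,_,cs=load('s0')
A=cv2.resize(p[100:280,170:370],(600,540),interpolation=cv2.INTER_CUBIC)
cv2.imwrite('pics/crop1.png',A)
# scene: front-side window view
bs=blue(ps);_,ds,_=load('s0');Ps=cloud(ds,cs)
k=np.zeros_like(bs);k[215:290,240:325]=1;k&=bs;Q=Ps[k];print('scene big',np.nanpercentile(Q,[1,50,99],axis=0))
```

```text
tip rect ((463.7818603515625, -20.984508514404297), (26.88733673095703, 130.5023956298828), 79.82881927490234) 509
tip z pct [0.01798921 0.02123644 0.02587759 0.0295822  0.03217408]
big 0.10720602986143457 [ 0.68414104 -0.12749642  0.00492574] [0.76738969 0.0398875  0.10720603]
((724.7366943359375, -42.05388641357422), (157.80165100097656, 65.82811737060547), 82.52699279785156) 344
small 0.08245311402371358 [ 0.53657024 -0.30696629  0.00799573] [ 0.60859254 -0.1819132   0.08245311]
((572.521728515625, -244.04299926757812), (122.1041030883789, 49.76594161987305), 78.49877166748047) 194
scene big [[ 0.68864688 -0.12291661  0.00974915]
 [ 0.70283234 -0.03199525  0.06409026]
 [ 0.77019468  0.03584414  0.10340205]]
```

View pics/crop1.png

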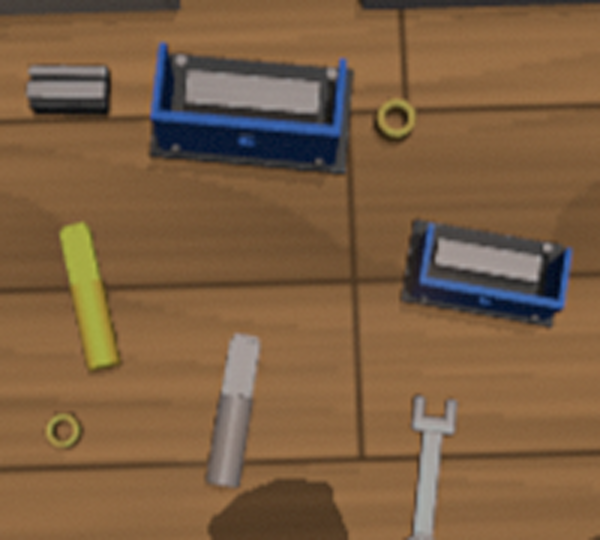

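The crop confirms them: steel tip at crop (235,410) with its tang up-right, larger guard at (250,110), yellow tip left, smaller guard right. The tip's axis yaw is about -10° and its centre about (0.450, -0.019). Guard: panel x≈0.70, yaw about -7.5°. I'll move above the tip with the jaws across the bar, closing them on the way.

send_rows(plan=[{"travel": [0.375, 0.816, 0], "twist": -0.517, "claw": 0}, {"travel": [0.375, 0.816, 0], "twist": -0.517, "claw": 0}, {"travel": [0.375, 0.816, 0], "twist": -0.517, "claw": 0}, {"travel": [0.375, 0.816, 0], "twist": -0.517, "claw": 0}, {"travel": [0.375, 0.816, 0], "twist": -0.517, "claw": 0}, {"travel": [0.375, 0.816, 0], "twist": -0.517, "claw": 0}, {"travel": [0.375, 0.816, 0], "twist": -0.517, "claw": 0}, {"travel": [0.375, 0.816, 0], "twist": -0.517, "claw": 0}, {"travel": [0.375, 0.816, 0], "twist": -0.517, "claw": 0}, {"travel": [0.375, 0.816, 0], "twist": -0.517, "claw": 0}, {"travel": [0.375, 0.816, 0], "twist": -0.517, "claw": 0}, {"travel": [0.375, 0.816, 0], "twist": -0.517, "claw": 0}, {"travel": [0.375, 0.816, 0], "twist": -0.517, "claw": 0}, {"travel": [0.375, 0.816, 0], "twist": -0.517, "claw": 0}, {"travel": [0, 0, 0], "twist": 0, "claw": 0}, {"travel": [0, 0, 0], "twist": 0, "claw": 0}, {"travel": [0, 0, 0], "twist": 0, "claw": 0}], newtons=20)

```text
time_s: 1.52
tcp_pos: [0.4398, -0.0151, 0.2264]
tcp_rot: [0.996, -0.088, -0.001, 0.0]
wrist_force: [0.1, -0.3, -0.6]
opening: 0.0005
```

Run:
```python
from h import *
s=r.sense(); p,d,c=shot('wrist','w0'); print(s['tcp_pos'],s['tcp_rot'],s['opening'],s['qpos'],s['wrist_force']); print(c)
print(np.unique(np.round(d[::40,::40],2)))
```

```text
[ 0.43976533 -0.01506093  0.22640297] [ 9.96110470e-01 -8.81111576e-02 -5.48410752e-04  2.35005910e-04] 0.0005344346903892299 [-2.08306991e-01  1.86912870e-01  1.73963029e+00 -6.37719424e-04
  1.21608217e+00  1.53916231e+00] [ 0.07641055 -0.26363138 -0.62273293]
{'fx': 315.13961256935175, 'fy': 315.13961256935175, 'cx': 257.31808280474564, 'cy': 195.0758488432598, 'eye': array([ 0.51926669, -0.02845743,  0.3846589 ]), 'orientation': array([-0.63482959,  0.75825803,  0.11347288, -0.09570822])}
[0.07 0.08 0.09 0.1  0.16 0.32 0.33 0.34 0.35 0.36 0.37 0.38 0.39 0.4
 0.41 0.42 0.46]
```

View pics/w0.png

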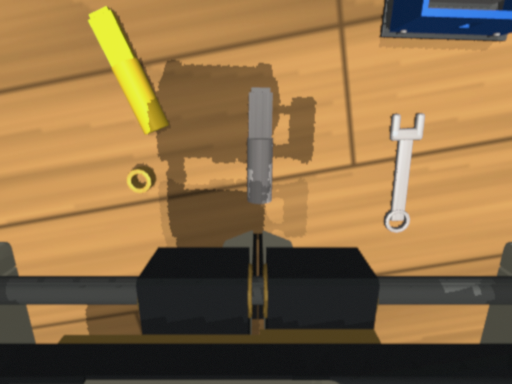

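The wrist view shows the tip at (260,145), tang up from (260,90) to the step at (260,138), bar end at about (260,202). The fingers are at (257,290).

```bash
cat >> h.py <<'E'
def tip(p,d,c,box,zmin=.004):
    P=cloud(d,c); m=np.zeros((384,512),bool); m[box]=1
    h=cv2.cvtColor(p,cv2.COLOR_BGR2HSV); m&=(P[...,2]>zmin)&(h[...,1]<70)
    n,l,st,_=cv2.connectedComponentsWithStats(m.astype(np.uint8)); k=1+np.argmax(st[1:,4]); m=l==k
    Q=P[m]; rect=cv2.minAreaRect((Q[:,:2]*1000).astype(np.float32))
    pts=cv2.boxPoints(rect); e=sorted([(pts[i]-pts[(i+1)%4]) for i in range(2)],key=np.linalg.norm)[1]; e=e/np.linalg.norm(e); e*=np.sign(e[0])
    xy=Q[:,:2]*1000-np.array(rect[0]); s=xy@e; t=xy@np.array([-e[1],e[0]])
    print('rect',rect,'yaw',np.degrees(np.arctan2(e[1],e[0])))
    for a in range(-65,66,10):
        k=abs(s-a)<5
        if k.any(): print(a,'t',t[k].min().round(1),t[k].max().round(1),'z',np.percentile(Q[k,2]*1000,[10,50,95]).round(1))
    return Q,rect,e
E
python3 - <<'E'
from h import *
p,d,c=load('w0'); tip(p,d,c,np.s_[75:215,235:285])
E
```

```text
rect ((465.49700927734375, -21.81324005126953), (29.056873321533203, 130.02684020996094), 80.50592803955078) yaw -9.494072
-65 t -12.2 14.5 z [23.5 28.5 31.2]
-55 t -13.4 14.4 z [23.9 28.5 31. ]
-45 t -13.4 14.2 z [23.6 28.7 31. ]
-35 t -13.4 14.0 z [23.3 28.5 30.9]
-25 t -13.3 13.8 z [23.6 28.5 31. ]
-15 t -13.3 13.6 z [23.5 28.4 30.9]
-5 t -14.5 13.5 z [23.4 28.8 30.9]
5 t -14.5 14.5 z [23.6 28.5 31. ]
15 t -13.3 13.1 z [19.5 20.5 27. ]
25 t -13.3 11.8 z [19.5 20.4 21.8]
35 t -13.3 11.5 z [19.5 20.4 21.8]
45 t -13.2 11.4 z [19.4 20.4 21.5]
55 t -14.3 11.2 z [19.5 20.5 21.7]
65 t -11.1 8.8 z [17.4 18.4 19.8]
```

Run:
```python
from h import *
p,d,c=load('w0'); P=cloud(d,c)
T=np.array([.43976,-.01506,.2264]); M=R.from_quat([.99611,-.0881,-.0005,.0002]).as_matrix()
L=(P-T)@M*1000
for a in range(-70,10,5):
    k=(abs(L[...,2]-a)<2.5)&(abs(L[...,1])<80)&(abs(L[...,0])<60)
    if k.sum()>5: print(a,k.sum(),'x',np.percentile(L[k][:,0],[1,99]).round(),'y',np.percentile(L[k][:,1],[1,99]).round(1))
```

```text
-70 1954 x [-0. 37.] y [-79.9  79.3]
-65 276 x [-2. 37.] y [-80.   79.6]
-55 28 x [-8. -1.] y [-3.1  2. ]
-45 145 x [-9. 11.] y [-2.9  1.8]
-40 48 x [-8. 11.] y [-2.5  1.4]
-35 95 x [-9. 12.] y [-3.9  2.8]
-30 90 x [ 9. 12.] y [-4.   2.9]
-25 83 x [10. 12.] y [-4.1  3. ]
-20 219 x [10. 13.] y [-16.8  15.8]
-15 302 x [10. 12.] y [-16.9  15.9]
-10 215 x [10. 12.] y [-14.9  14. ]
-5 122 x [10. 12.] y [-10.1   9.6]
0 30 x [10. 12.] y [-5.5  4.4]
```

The fingertips taper to about ±5 mm at the end, so I'll roll in three short strokes of about 16 mm each. First, come down close to the bar.

send_rows(plan=[{"travel": [-0.018, 0.05, -0.8], "twist": 0, "claw": 0}, {"travel": [0, 0, -0.8], "twist": 0, "claw": 0}, {"travel": [0, 0, -0.8], "twist": 0, "claw": 0}, {"travel": [0, 0, -0.8], "twist": 0, "claw": 0}, {"travel": [0, 0, -0.8], "twist": 0, "claw": 0}, {"travel": [0, 0, -0.8], "twist": 0, "claw": 0}, {"travel": [0, 0, 0], "twist": 0, "claw": 0}, {"travel": [0, 0, 0], "twist": 0, "claw": 0}, {"travel": [0, 0, -0.05], "twist": 0, "claw": 0}, {"travel": [0, 0, 0], "twist": 0, "claw": 0}])

```text
time_s: 2.4
tcp_pos: [0.4394, -0.0137, 0.033]
tcp_rot: [0.996, -0.089, 0.0, 0.0]
wrist_force: [-0.9, 0.5, 0.2]
opening: 0.0002
```

send_rows(plan=[{"travel": [0, 0, -0.025], "twist": 0, "claw": 0}, {"travel": [0, 0, -0.025], "twist": 0, "claw": 0}, {"travel": [0, 0, 0], "twist": 0, "claw": 0}])

```text
time_s: 2.65
tcp_pos: [0.4395, -0.013, 0.031]
tcp_rot: [0.996, -0.089, 0.0, 0.0]
wrist_force: [0.5, 0.2, 0.2]
opening: 0.0003
```

send_rows(plan=[{"travel": [0, 0, -0.025], "twist": 0, "claw": 0}, {"travel": [0, 0, -0.0125], "twist": 0, "claw": 0}, {"travel": [0, 0, 0], "twist": 0, "claw": 0}])

```text
time_s: 2.9
tcp_pos: [0.4397, -0.0128, 0.0299]
tcp_rot: [0.996, -0.089, 0.0, 0.0]
wrist_force: [-1.3, -0.5, 8.0]
opening: 0.0006
```

send_rows(plan=[{"travel": [0, 0, -0.005], "twist": 0, "claw": 0}, {"travel": [-0.012, -0.066, 0], "twist": 0, "claw": 0}, {"travel": [-0.012, -0.066, 0], "twist": 0, "claw": 0}, {"travel": [-0.012, -0.066, 0], "twist": 0, "claw": 0}, {"travel": [-0.012, -0.066, 0], "twist": 0, "claw": 0}, {"travel": [-0.012, -0.066, 0], "twist": 0, "claw": 0}, {"travel": [-0.012, -0.066, 0], "twist": 0, "claw": 0}, {"travel": [0, 0, 0], "twist": 0, "claw": 0}, {"travel": [0, 0, 0], "twist": 0, "claw": 0}])

```text
time_s: 3.65
tcp_pos: [0.4368, -0.0289, 0.03]
tcp_rot: [0.996, -0.089, 0.001, 0.0]
wrist_force: [-3.0, -0.4, 11.8]
opening: 0.0001
```

Run:
```python
from h import *
s=r.sense();print(s['tcp_pos'],s['wrist_force'])
p,d,c=shot('wrist','w1'); Q,rect,e=tip(p,d,c,np.s_[:230,150:400]); 
n=np.array([-e[1],e[0]]); xy=Q[:,:2]*1000-np.array(rect[0]); sa=xy@e;t=xy@n
k=(sa>22)&(sa<55); g=np.polyfit(t[k],Q[k,2]*1000,1); print('tang top slope deg',np.degrees(np.arctan(g[0])))
```

```text
[ 0.43683165 -0.02893125  0.02996626] [-2.9572182  -0.35514201 11.79274054]
rect ((486.919189453125, -33.854347229003906), (29.21551513671875, 84.36459350585938), 80.06238555908203) yaw -9.937618
-45 t -14.0 14.4 z [20.1 21.5 23.3]
-35 t -14.6 14.3 z [22.8 28.3 30.7]
-25 t -14.4 14.6 z [22.9 28.5 30.7]
-15 t -14.6 14.4 z [18.5 26.1 30.5]
-5 t -14.0 13.1 z [14.6 20.5 25.8]
5 t -13.9 13.2 z [14.7 20.4 25.8]
15 t -14.3 12.8 z [14.7 20.5 25.8]
25 t -14.2 12.9 z [14.7 20.5 25.9]
35 t -14.6 12.6 z [14.3 20.  25.6]
45 t -11.3 9.2 z [13.6 19.2 22.8]
tang top slope deg 22.96979740904765
```

Rolling works (about 28° after the first stroke). Second stroke.

send_rows(plan=[{"travel": [0, 0, -0.0], "twist": 0, "claw": 0}, {"travel": [0, 0, 0.1], "twist": 0, "claw": 0}, {"travel": [0, 0, 0], "twist": 0, "claw": 0}, {"travel": [0.036, 0.197, 0], "twist": 0, "claw": 0}, {"travel": [0, 0, 0], "twist": 0, "claw": 0}, {"travel": [0, 0, -0.06], "twist": 0, "claw": 0}, {"travel": [0, 0, -0.04], "twist": 0, "claw": 0}, {"travel": [0, 0, 0], "twist": 0, "claw": 0}, {"travel": [-0.012, -0.066, 0], "twist": 0, "claw": 0}, {"travel": [-0.012, -0.066, 0], "twist": 0, "claw": 0}, {"travel": [-0.012, -0.066, 0], "twist": 0, "claw": 0}, {"travel": [-0.012, -0.066, 0], "twist": 0, "claw": 0}, {"travel": [-0.012, -0.066, 0], "twist": 0, "claw": 0}, {"travel": [-0.012, -0.066, 0], "twist": 0, "claw": 0}, {"travel": [0, 0, 0], "twist": 0, "claw": 0}, {"travel": [0, 0, 0], "twist": 0, "claw": 0}])

```text
time_s: 5.03
tcp_pos: [0.4352, -0.037, 0.0299]
tcp_rot: [0.996, -0.089, 0.0, 0.0]
wrist_force: [-4.3, -0.3, 15.3]
opening: 0.0008
```

```bash
cat >> h.py <<'E'
def roll(Q,rect,e,lo,hi):
    n=np.array([-e[1],e[0]]); xy=Q[:,:2]*1000-np.array(rect[0]); sa=xy@e;t=xy@n; z=Q[:,2]*1000
    k=(sa>lo)&(sa<hi); t,z=t[k],z[k]
    for a in np.arange(-16,16,2):
        j=abs(t-a)<1
        if j.sum()>3: print('t',a,j.sum(),'z',np.percentile(z[j],[10,50,90]).round(1))
E
python3 - <<'E'
from h import *
s=r.sense();print(s['tcp_pos'],s['wrist_force'])
p,d,c=load('w1');import io,contextlib
with contextlib.redirect_stdout(io.StringIO()): a=tip(p,d,c,np.s_[:230,150:400])
roll(*a,0,30)
p,d,c=shot('wrist','w2'); a=tip(p,d,c,np.s_[:230,150:400]); roll(*a,0,30)
E
```

```text
[ 0.43524647 -0.0369898   0.02987279] [-4.27801827 -0.26706266 15.27705364]
t -14 131 z [12.5 13.2 14.1]
t -12 184 z [13.2 14.2 15.1]
t -10 219 z [14.6 15.4 16.4]
t -8 227 z [15.7 16.8 17.6]
t -6 171 z [17.2 17.9 18.8]
t -4 229 z [18. 19. 20.]
t -2 231 z [19.3 20.3 21.4]
t 0 230 z [20.7 21.6 22.5]
t 2 226 z [22.  22.8 23.8]
t 4 231 z [23.1 24.  24.9]
t 6 238 z [24.4 25.2 26.1]
t 8 222 z [24.5 25.7 26.5]
t 10 199 z [21.2 22.7 24.3]
t 12 183 z [18.  19.7 20.9]
t 14 5 z [16.5 17.4 18.2]
rect ((485.4069519042969, -42.412742614746094), (29.23381805419922, 84.2506332397461), 79.4620590209961) yaw -10.537935
-45 t -14.6 14.4 z [18.6 20.9 24.2]
-35 t -14.6 14.4 z [22.5 28.3 30.7]
-25 t -14.2 14.0 z [23.3 28.5 30.8]
-15 t -14.6 14.6 z [16.5 27.  30.5]
-5 t -9.9 10.0 z [11.7 25.3 28.8]
5 t -10.3 9.8 z [11.3 25.3 28.9]
15 t -10.2 10.1 z [11.2 25.3 28.9]
25 t -9.9 10.0 z [11.8 25.3 28.8]
35 t -10.3 9.8 z [11.2 24.5 28.7]
45 t -6.8 6.8 z [11.6 22.9 26. ]
t -10 107 z [6.5 7.6 8.9]
t -8 194 z [ 9.2 11.  12.7]
t -6 191 z [13.1 14.8 16.6]
t -4 232 z [17.1 18.9 20.6]
t -2 239 z [21.3 23.  24.8]
t 0 241 z [25.4 27.1 28.5]
t 2 246 z [27.8 28.7 29.5]
t 4 241 z [26.8 27.6 28.4]
t 6 225 z [25.8 26.6 27.5]
t 8 227 z [24.8 25.7 26.5]
t 10 127 z [24.1 24.9 25.8]
```

The roll is now about 64°. The last stroke should be 12.9 mm.

send_rows(plan=[{"travel": [0, 0, 0.1], "twist": 0, "claw": 0}, {"travel": [0, 0, 0], "twist": 0, "claw": 0}, {"travel": [0.033, 0.18, 0], "twist": 0, "claw": 0}, {"travel": [0, 0, 0], "twist": 0, "claw": 0}, {"travel": [0, 0, -0.06], "twist": 0, "claw": 0}, {"travel": [0, 0, -0.04], "twist": 0, "claw": 0}, {"travel": [0, 0, 0], "twist": 0, "claw": 0}, {"travel": [-0.012, -0.0635, 0], "twist": 0, "claw": 0}, {"travel": [-0.012, -0.0635, 0], "twist": 0, "claw": 0}, {"travel": [-0.012, -0.0635, 0], "twist": 0, "claw": 0}, {"travel": [-0.012, -0.0635, 0], "twist": 0, "claw": 0}, {"travel": [-0.012, -0.0635, 0], "twist": 0, "claw": 0}, {"travel": [0, 0, 0], "twist": 0, "claw": 0}, {"travel": [0, 0, 0], "twist": 0, "claw": 0}, {"travel": [0, 0, 0], "twist": 0, "claw": 0}])

```text
time_s: 6.33
tcp_pos: [0.4343, -0.0424, 0.0299]
tcp_rot: [0.996, -0.089, 0.0, 0.0]
wrist_force: [-3.9, 0.4, 16.9]
opening: 0.0007
```

Run:
```python
from h import *
s=r.sense();print(s['tcp_pos'],s['wrist_force'])
p,d,c=shot('wrist','w3'); a=tip(p,d,c,np.s_[:230,150:400]); roll(*a,0,30)
```

```text
[ 0.43425448 -0.04237778  0.02991828] [-3.89106004  0.42667952 16.86325078]
rect ((484.17950439453125, -49.41865921020508), (29.152748107910156, 83.93868255615234), 78.86064147949219) yaw -11.13936
-45 t -14.6 14.6 z [18.6 21.2 23.7]
-35 t -14.4 14.4 z [22.6 28.1 30.6]
-25 t -14.4 14.3 z [23.4 28.5 30.7]
-15 t -14.3 14.6 z [14.3 27.5 30.5]
-5 t -4.4 5.1 z [27.5 28.3 29.4]
5 t -4.2 5.1 z [27.5 28.3 29.3]
15 t -4.3 5.2 z [27.4 28.3 29.3]
25 t -4.3 5.7 z [27.4 28.3 29.4]
35 t -4.0 5.7 z [25.8 28.  29.4]
45 t -1.9 3.4 z [24.8 25.8 26.9]
t -4 167 z [27.7 28.3 29.1]
t -2 242 z [27.5 28.3 29.1]
t 0 242 z [27.4 28.3 29.2]
t 2 239 z [27.5 28.3 29. ]
t 4 238 z [27.4 28.2 29. ]
t 6 81 z [27.2 28.1 28.9]
```

The tang now stands on edge (edge slope under 1°). Next I lift, open, and measure the whole tip again.

send_rows(plan=[{"travel": [0, 0, 0.5], "twist": 0, "claw": 0}, {"travel": [0, 0, 0.7], "twist": 0, "claw": 0.3}, {"travel": [0, 0, 0.7], "twist": 0, "claw": 0.7}, {"travel": [0, 0, 0.6], "twist": 0, "claw": 0.7}, {"travel": [0, 0, 0], "twist": 0, "claw": 0.7}, {"travel": [0, 0, 0], "twist": 0, "claw": 0.7}, {"travel": [0, 0, 0], "twist": 0, "claw": 0.7}, {"travel": [0, 0, 0], "twist": 0, "claw": 0.7}, {"travel": [0, 0, 0], "twist": 0, "claw": 0.7}])

```text
time_s: 7.13
tcp_pos: [0.4333, -0.042, 0.1278]
tcp_rot: [0.996, -0.089, -0.001, -0.0]
wrist_force: [-0.7, 0.0, 0.4]
opening: 0.0491
```

Run:
```python
from h import *
s=r.sense();print(s['tcp_pos'],s['tcp_rot'],s['opening'],s['wrist_force'])
p,d,c=shot('wrist','w4'); Q,rect,e=a=tip(p,d,c,np.s_[:260,150:400]); roll(*a,20,50)
P=cloud(d,c); M=R.from_quat(s['tcp_rot']).as_matrix(); L=(P-s['tcp_pos'])@M*1000
k=(L[...,2]>-17)&(L[...,2]<-5)&(abs(L[...,1])<70)&(abs(L[...,0])<25)
for sg in(-1,1):
    y=L[k&(sg*L[...,1]>0)][:,1]; print('finger y',np.percentile(y,[1,99]).round(1),len(y))
q=(Q-s['tcp_pos'])@M*1000
n=np.array([-e[1],e[0]]); xy=Q[:,:2]*1000-np.array(rect[0]); sa=xy@e
for lo,hi in((-60,-30),(-30,0),(20,50)):
    k=(sa>lo)&(sa<hi)&(Q[:,2]>.019); print(lo,hi,'tool x',q[k][:,0].mean().round(1),'tool y mid',(np.percentile(q[k][:,1],[1,99])).round(2),np.percentile(q[k][:,1],[1,99]).mean().round(2))
print('x max',np.percentile(q[:,0],99.5),q[:,0].min())
cv2.imwrite('pics/w4.png',p)
```

```text
[ 0.43329645 -0.04200685  0.12780904] [ 9.96048968e-01 -8.87953182e-02 -1.34303285e-03 -2.00782340e-04] 0.04910039957696935 [-0.6714759   0.03310389  0.36938496]
rect ((461.024658203125, -44.84939956665039), (28.885555267333984, 131.05551147460938), 78.98868560791016) yaw -11.011315
-65 t -14.0 13.4 z [24.3 28.8 30.8]
-55 t -13.9 13.4 z [23.8 28.6 30.9]
-45 t -13.7 14.4 z [23.4 28.6 30.9]
-35 t -14.2 14.4 z [22.8 28.6 30.9]
-25 t -14.0 14.4 z [23.8 28.5 30.9]
-15 t -14.4 14.3 z [23.3 28.6 30.7]
-5 t -14.4 14.2 z [22.6 28.5 30.9]
5 t -14.1 14.1 z [23.1 28.6 30.7]
15 t -13.9 14.4 z [12.3 28.1 29.8]
25 t -4.3 4.8 z [27.5 28.4 29.4]
35 t -4.1 4.8 z [27.3 28.2 29.4]
45 t -4.7 4.9 z [27.4 28.5 29.5]
55 t -4.6 5.0 z [27.4 28.4 29.5]
65 t -3.5 5.0 z [25.3 25.9 28.5]
t -4 73 z [27.5 28.5 29.2]
t -2 83 z [27.5 28.3 29.2]
t 0 116 z [27.4 28.4 29.2]
t 2 78 z [27.4 28.4 29.3]
t 4 117 z [27.4 28.3 29.2]
finger y [-41.3 -25. ] 408
finger y [23.9 40. ] 407
-60 -30 tool x -16.6 tool y mid [-16.13  10.97] -2.58
-30 0 tool x 13.4 tool y mid [-16.34  12.04] -2.15
20 50 tool x 63.4 tool y mid [-6.45  2.44] -2.0
x max 92.06870775896482 -37.54051103701871
```

View pics/w4.png

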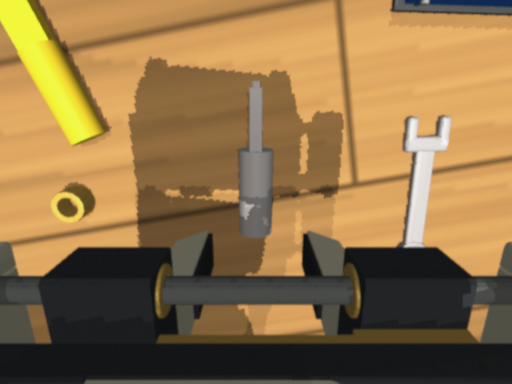

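The tip lies at (256,160), tang on edge, between the open fingers. The bar is offset +1.6 mm along its normal from the finger middle and 14 mm ahead. I'll go down with that correction and close.

send_rows(plan=[{"travel": [0.352, -0.024, 0], "twist": -0.06, "claw": 0.6}, {"travel": [0, 0, -0.7], "twist": 0, "claw": 0.6}, {"travel": [0, 0, -0.7], "twist": 0, "claw": 0.6}, {"travel": [0, 0, -0.7], "twist": 0, "claw": 0.6}, {"travel": [0, 0, -0.6], "twist": 0, "claw": 0.6}, {"travel": [0, 0, -0.3], "twist": 0, "claw": 0.6}, {"travel": [0, 0, -0.1], "twist": 0, "claw": 0.6}, {"travel": [0, 0, -0.045], "twist": 0, "claw": 0.6}, {"travel": [0, 0, 0], "twist": 0, "claw": 0.6}, {"travel": [0, 0, 0], "twist": 0, "claw": 0.5}], newtons=15)

```text
time_s: 8.02
tcp_pos: [0.4487, -0.0433, 0.0039]
tcp_rot: [0.996, -0.091, 0.001, 0.0]
wrist_force: [-0.1, -0.2, 0.2]
opening: 0.0519
```

Run:
```python
from h import *
s=r.sense();print(s['tcp_pos'],s['tcp_rot'],s['opening'],s['wrist_force'])
p,d,c=shot('wrist','w5'); Q,rect,e=a=tip(p,d,c,np.s_[:240,200:310])
P=cloud(d,c); M=R.from_quat(s['tcp_rot']).as_matrix(); L=(P-s['tcp_pos'])@M*1000
k=(L[...,2]>-17)&(L[...,2]<-5)&(abs(L[...,1])<70)&(abs(L[...,0])<25)
for sg in(-1,1):
    y=L[k&(sg*L[...,1]>18)][:,1]; print('finger y',np.percentile(y,[1,99]).round(1),len(y))
q=(Q-s['tcp_pos'])@M*1000
for lo,hi in((8,22),(28,70)):
    k=(q[:,0]>lo)&(q[:,0]<hi)&(Q[:,2]>.019); y=np.percentile(q[k][:,1],[1,99]);print(lo,hi,y.round(2),y.mean())
print('x max',q[:,0].max())
```

```text
[ 0.44868894 -0.04331641  0.00386456] [ 9.95816005e-01 -9.13787974e-02  6.10676217e-04  1.65432583e-04] 0.05193370231101083 [-0.11294164 -0.16562529  0.15578007]
rect ((493.8748779296875, -51.365196228027344), (29.28271484375, 64.12474822998047), 78.35208129882812) yaw -11.647924
-35 t -14.6 14.2 z [18.6 20.4 22.5]
-25 t -14.6 14.6 z [11.7 25.4 30.4]
-15 t -4.5 5.2 z [27.6 28.3 29.3]
-5 t -4.2 5.3 z [27.6 28.4 29.4]
5 t -4.2 5.8 z [27.5 28.3 29.4]
15 t -4.1 5.9 z [27.4 28.3 29.3]
25 t -3.8 6.0 z [25.6 28.1 29.3]
35 t -1.5 4.0 z [25.  25.8 26.9]
finger y [-42.3 -26.2] 411
finger y [25.2 41.2] 412
8 22 [-15.03  13.47] -0.7807895152413744
28 70 [-5.86  3.89] -0.9854720726116291
x max 77.96884580865894
```

send_rows(plan=[{"travel": [0, 0, -0.03], "twist": 0, "claw": 0.45}, {"travel": [0, 0, 0], "twist": 0, "claw": 0.38}, {"travel": [0, 0, 0], "twist": 0, "claw": 0.34}, {"travel": [0, 0, 0], "twist": 0, "claw": 0.3}, {"travel": [0, 0, 0], "twist": 0, "claw": 0.2}, {"travel": [0, 0, 0], "twist": 0, "claw": 0.1}, {"travel": [0, 0, 0], "twist": 0, "claw": 0}, {"travel": [0, 0, 0], "twist": 0, "claw": 0}], newtons=15)

```text
time_s: 8.73
tcp_pos: [0.4483, -0.0431, 0.0023]
tcp_rot: [0.996, -0.091, 0.0, 0.0]
wrist_force: [-0.6, 1.4, 5.9]
opening: 0.0295
```

send_rows(plan=[{"travel": [0, 0, 0], "twist": 0, "claw": 0}, {"travel": [0, 0, 0], "twist": 0, "claw": 0}, {"travel": [0, 0, 0], "twist": 0, "claw": 0}], newtons=45)

```text
time_s: 8.98
tcp_pos: [0.4483, -0.0432, 0.0023]
tcp_rot: [0.996, -0.091, 0.0, 0.0]
wrist_force: [-0.8, 0.7, 5.9]
opening: 0.029
```

Run:
```python
from h import *
s=r.sense();print(s['tcp_pos'],s['tcp_rot'],s['opening'],s['wrist_force'])
p,d,c=shot('wrist','w6'); a=tip(p,d,c,np.s_[:240,200:310]); roll(*a,0,25)
```

```text
[ 0.44831017 -0.04315362  0.00229014] [ 9.95809431e-01 -9.14523159e-02  2.21970871e-04  3.29442748e-05] 0.029049461856971926 [-0.75274636  0.70971435  5.90358859]
rect ((491.9721374511719, -50.10370635986328), (54.459861755371094, 68.3586654663086), 79.10025024414062) yaw -10.899751
-35 t -27.2 27.2 z [ 5.9 10.  13.5]
-25 t -15.5 14.0 z [11.  24.3 30.2]
-15 t -5.5 4.1 z [27.6 28.3 29.2]
-5 t -5.3 4.5 z [27.5 28.3 29.5]
5 t -5.4 4.5 z [27.6 28.2 29.2]
15 t -5.4 4.4 z [27.4 28.3 29.2]
25 t -5.3 4.5 z [26.9 28.2 29.3]
35 t -3.1 2.4 z [24.8 25.7 26.9]
t -6 61 z [27.4 28.3 29.1]
t -4 269 z [27.5 28.3 29.1]
t -2 289 z [27.5 28.3 29. ]
t 0 260 z [27.4 28.2 29. ]
t 2 262 z [27.5 28.3 28.9]
t 4 232 z [27.4 28.2 28.9]
```

The grip holds at 29 mm opening, and the tang is still upright. I'll lift 50 mm and go to about 30 mm before the window.

send_rows(plan=[{"travel": [0, 0, 0.1], "twist": 0, "claw": 0}, {"travel": [0, 0, 0.25], "twist": 0, "claw": 0}, {"travel": [0, 0, 0.3], "twist": 0, "claw": 0}, {"travel": [0, 0, 0.3], "twist": 0, "claw": 0}, {"travel": [0, 0, 0.2], "twist": 0, "claw": 0}, {"travel": [0, 0, 0.1], "twist": 0, "claw": 0}, {"travel": [0.2, 0.047, 0], "twist": 0.075, "claw": 0}, {"travel": [0.4, 0.047, 0], "twist": 0.075, "claw": 0}, {"travel": [0.6, 0.047, 0], "twist": 0.075, "claw": 0}, {"travel": [0.6, 0.047, 0], "twist": 0.075, "claw": 0}, {"travel": [0.6, 0.047, 0], "twist": 0.075, "claw": 0}, {"travel": [0.6, 0.047, 0], "twist": 0.075, "claw": 0}, {"travel": [0.4, 0.047, 0], "twist": 0.075, "claw": 0}, {"travel": [0.2, 0.047, 0], "twist": 0.075, "claw": 0}, {"travel": [0, 0, 0], "twist": 0, "claw": 0}, {"travel": [0, 0, 0], "twist": 0, "claw": 0}, {"travel": [0, 0, 0], "twist": 0, "claw": 0}], newtons=45)

```text
time_s: 10.45
tcp_pos: [0.5906, -0.028, 0.0513]
tcp_rot: [0.998, -0.065, -0.001, -0.0]
wrist_force: [-0.3, -0.6, -5.3]
opening: 0.0286
```

Run:
```python
from h import *
s=r.sense();print(s['tcp_pos'],s['tcp_rot'],s['opening'],s['wrist_force'])
a=shot('wrist','w7');b=shot('scene','s1')
A=cv2.resize(a[0],(533,400)); B=cv2.resize(b[0][210:300,225:340],(800-533,209),interpolation=cv2.INTER_CUBIC)
im=np.zeros((400,800,3),np.uint8); im[:,:533]=A; im[:209,533:]=B; cv2.imwrite('pics/v7.png',im)
```

```text
[ 0.59061701 -0.02796918  0.0513105 ] [ 9.97864057e-01 -6.53113855e-02 -1.32119406e-03 -4.35629088e-05] 0.028576873624534035 [-0.30862726 -0.6415211  -5.25690717]
```

View pics/v7.png

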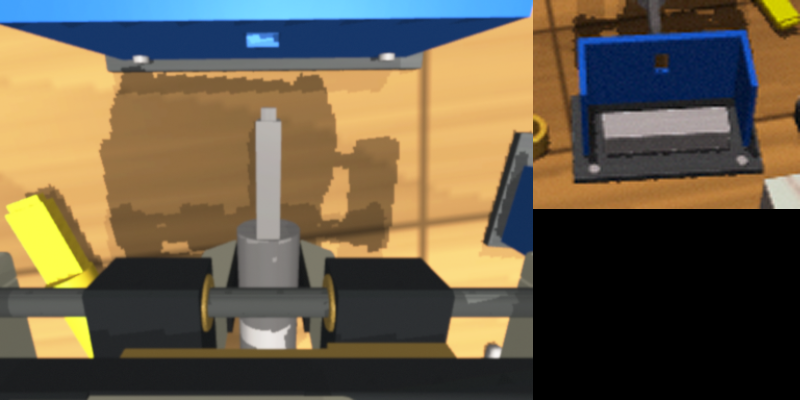

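The wrist view shows the window at about (252,38) full-size, with the tang end at (257,105) pointing at it. I fit the panel plane and cast the window outline onto it.

```bash
cat > win.py <<'E'
import sys
from h import *
def window(f,pos,rot):
    p,d,c=load(f); P=cloud(d,c); h=cv2.cvtColor(p,cv2.COLOR_BGR2HSV)
    b=(h[...,0]>100)&(h[...,0]<130)&(h[...,1]>120)&(P[...,2]>.015)&(P[...,2]<.093)&(P[...,0]>.62)&(P[...,1]<.05)&(P[...,1]>-.13)
    b[80:]=0
    Q=P[b]
    for _ in range(6):
        n3=np.linalg.svd(Q-Q.mean(0),full_matrices=False)[2][2]; n3*=np.sign(n3[0]); o=Q.mean(0)
        dd=(Q-o)@n3; Q=Q[abs(dd)<max(.0015,2*dd.std())] if dd.std()>.0006 else Q
    print('panel normal',n3.round(4),'yaw',np.degrees(np.arctan2(n3[1],n3[0])).round(2),'origin',o.round(4),'n',len(Q),'std',dd.std())
    # cast every pixel on the front plane; look at brightness/depth deviation
    v,u=np.mgrid[:100,:512]; D=dirs(c,np.c_[u.ravel(),v.ravel()]); e=np.array(c['eye'])
    X=(e+D*(((o-e)@n3)/(D@n3))[:,None]).reshape(100,512,3)
    dev=(P[:100]-o)@n3*1000
    yax=np.array([-n3[1],n3[0],0]); yax/=np.linalg.norm(yax)
    Y=(X-o)@yax*1000; Z=X[...,2]*1000
    near=(Z>45)&(Z<85)&(Y-np.median(Y[(Z>60)&(Z<70)])<300)
    hole=near&(abs(dev)>2.5)
    hole=hole.astype(np.uint8); n,l,st,_=cv2.connectedComponentsWithStats(hole)
    for i in range(1,n):
        if st[i,4]>30:
            k=l==i; print('hole',st[i],'Y',Y[k].min().round(1),Y[k].max().round(1),'Z',Z[k].min().round(1),Z[k].max().round(1), 'mid',(o+yax*(Y[k].min()+Y[k].max())/2000).round(4))
    M=R.from_quat(rot).as_matrix()
    return n3,o,yax,M
if __name__=='__main__':
    n3,o,yax,M=window('w7',None,[.997864,-.06531,-.0013,0])
    p,d,c=load('w7'); print(p[28:50,230:280,1][::2,::3]); print(d[28:50,230:280][::2,::3].round(3))
E
python3 win.py
```

```text
panel normal [ 0.9926 -0.1213  0.0017] yaw -6.97 origin [ 0.6944 -0.0388  0.0642] n 11154 std 0.0005597946273972812
hole [ 424   27   88   18 1087] Y -121.3 -80.1 Z 45.0 84.5 mid [ 0.6822 -0.1388  0.0642]
hole [  0  32  84  17 956] Y 80.3 118.6 Z 45.0 84.2 mid [0.7064 0.0599 0.0642]
hole [235  32  34   8 228] Y -6.4 6.2 Z 64.9 79.9 mid [ 0.6944 -0.0389  0.0642]
[[ 54  55  55  55  55  55  55  54  55  54  54  54  54  54  54  54  54]
 [ 54  54  56  62  63  63  62  63  62  65  66  66  65  53  55  56  55]
 [ 54  51  73 112 117 128 123 113 112 118 119 106  98  49  54  54  55]
 [ 55  53  96 178 190 213 193 126 126 126 125  91  84  50  55  54  55]
 [ 54  54 115 218 220 222 218 141 142 180 178 103  84  51  55  54  55]
 [ 54  55 102 200 221 222 222 213 213 209 208 115  84  54  54  55  55]
 [ 55  54  99 189 219 211 208 194 194 189 189 155 137  55  54  54  54]
 [ 55  55  89 185 191 188 188 189 188 189 189 189 177  56  54  54  54]
 [ 54  55  79 157 157 151 151 150 151 152 152 151 143  56  54  54  54]
 [ 54  54  57  68  68  60  56  57  58  58  61  59  60  55  55  54  55]
 [ 55  55  55  55  55  54 
[... 523 characters left out ...]
 0.144 0.144 0.144 0.145
  0.144 0.126 0.125 0.124 0.124]
 [0.129 0.129 0.139 0.145 0.144 0.143 0.143 0.145 0.144 0.145 0.144 0.145
  0.145 0.13  0.129 0.128 0.13 ]
 [0.133 0.133 0.138 0.145 0.144 0.145 0.144 0.145 0.145 0.145 0.144 0.145
  0.144 0.133 0.134 0.133 0.134]
 [0.138 0.137 0.139 0.145 0.145 0.145 0.146 0.145 0.144 0.145 0.145 0.144
  0.146 0.137 0.138 0.137 0.138]
 [0.142 0.142 0.143 0.144 0.146 0.146 0.145 0.144 0.146 0.144 0.144 0.145
  0.144 0.145 0.143 0.144 0.144]
 [0.148 0.148 0.148 0.148 0.148 0.149 0.149 0.149 0.15  0.149 0.149 0.149
  0.15  0.15  0.148 0.149 0.149]
 [0.154 0.153 0.154 0.153 0.154 0.155 0.155 0.154 0.154 0.154 0.154 0.155
  0.154 0.155 0.155 0.155 0.155]]
```

```bash
cat > al.py <<'E'
import sys
from win import *
def align(f):
    s=r.sense()
    n3,o,yax,M=window(f,None,s['tcp_rot'])
    n=np.array([n3[0],n3[1],0]);n/=np.linalg.norm(n)
    o=np.array([.6944,-.0389,.065]) if True else o
    p,d,c=load(f); P=cloud(d,c); h=cv2.cvtColor(p,cv2.COLOR_BGR2HSV)
    S=(P-o)@n*1000; Y=(P-o)@yax*1000; Z=P[...,2]*1000
    m=(abs(Y)<25)&(Z>70)&(Z<85)&(h[...,1]<70)&(S<-5)
    m[225:]=0
    sm=S[m].max(); print('tang end S (0=panel front)',np.percentile(S[m],99.5).round(1))
    xs=[];ys=[];zs=[];sl=[]
    for a in np.arange(sm-48,sm-7,4):
        k=m&(abs(S-a)<2); y=np.percentile(Y[k],[2,98]); xs.append(a);ys.append(y.mean());zs.append(np.median(Z[k])); sl.append(np.polyfit(Y[k],Z[k],1)[0])
    g=np.polyfit(xs,ys,1); gz=np.polyfit(xs,zs,1)
    print('widths',y,'yaw err deg',np.degrees(g[0]).round(2),'lateral at end',np.polyval(g,sm).round(2),'at S=30',np.polyval(g,30).round(2))
    print('pitch up deg',np.degrees(gz[0]).round(2),'top z near/end',np.array(zs).round(1),'roll',np.degrees(np.mean(sl)).round(2))
    print('n',n.round(4),'y',yax.round(4),s['tcp_pos'])
if __name__=='__main__': align(sys.argv[1])
E
python3 al.py w7
```

```text
panel normal [ 0.9926 -0.1213  0.0017] yaw -6.97 origin [ 0.6944 -0.0388  0.0642] n 11154 std 0.0005597946273972812
hole [ 424   27   88   18 1087] Y -121.3 -80.1 Z 45.0 84.5 mid [ 0.6822 -0.1388  0.0642]
hole [  0  32  84  17 956] Y 80.3 118.6 Z 45.0 84.2 mid [0.7064 0.0599 0.0642]
hole [235  32  34   8 228] Y -6.4 6.2 Z 64.9 79.9 mid [ 0.6944 -0.0389  0.0642]
tang end S (0=panel front) -26.1
widths [-6.63459638  2.81318169] yaw err deg -0.54 lateral at end -1.98 at S=30 -2.51
pitch up deg -0.07 top z near/end [77.2 77.1 77.3 77.2 77.1 77.1 77.2 77.2 77.  77.2 77.2] roll -0.89
n [ 0.9926 -0.1213  0.    ] y [0.1213 0.9926 0.    ] [ 0.59104192 -0.02815587  0.05189455]
```

The tang is 1.2 mm too far right after a yaw correction of +0.54°, and 0.6–0.9 mm low. I correct that first and look again.

send_rows(plan=[{"travel": [0.004, 0.031, 0.016], "twist": 0.11, "claw": 0}, {"travel": [0, 0, 0], "twist": 0, "claw": 0}, {"travel": [0, 0, 0], "twist": 0, "claw": 0}, {"travel": [0, 0, 0], "twist": 0, "claw": 0}, {"travel": [0, 0, 0], "twist": 0, "claw": 0}])

```text
time_s: 10.97
tcp_pos: [0.5923, -0.0269, 0.0528]
tcp_rot: [0.998, -0.061, 0.0, 0.0]
wrist_force: [0.8, -0.1, -4.5]
opening: 0.0288
```

```bash
python3 - <<'E'
from h import *
shot('wrist','w8')
E
python3 al.py w8
```

```text
panel normal [ 0.9926 -0.1212  0.0013] yaw -6.96 origin [ 0.6944 -0.0387  0.0639] n 10173 std 0.0005187549430605066
hole [   0   35   90   16 1032] Y 80.2 123.6 Z 45.7 83.4 mid [0.7067 0.0625 0.0639]
hole [425  35  87  16 976] Y -121.8 -80.2 Z 46.2 83.8 mid [ 0.6821 -0.1389  0.0639]
hole [241  37  33   7 199] Y -6.3 6.2 Z 66.1 79.6 mid [ 0.6944 -0.0387  0.0639]
tang end S (0=panel front) -24.8
widths [-4.71628858  4.73032218] yaw err deg -0.03 lateral at end 0.01 at S=30 -0.02
pitch up deg 0.06 top z near/end [78.7 78.7 78.7 78.7 78.7 78.7 78.6 78.8 78.7 78.8 78.7] roll -0.67
n [ 0.9926 -0.1212  0.    ] y [0.1212 0.9926 0.    ] [ 0.59227292 -0.02691873  0.0527251 ]
```

Lateral error is about 0, yaw 0, height +0.4 mm. I advance 32 mm, then check forces.

send_rows(plan=[{"travel": [0.0993, -0.0121, -0.01], "twist": 0, "claw": 0}, {"travel": [0.0993, -0.0121, 0], "twist": 0, "claw": 0}, {"travel": [0.0993, -0.0121, 0], "twist": 0, "claw": 0}, {"travel": [0.0993, -0.0121, 0], "twist": 0, "claw": 0}, {"travel": [0.0993, -0.0121, 0], "twist": 0, "claw": 0}, {"travel": [0.0993, -0.0121, 0], "twist": 0, "claw": 0}, {"travel": [0.0993, -0.0121, 0], "twist": 0, "claw": 0}, {"travel": [0.0993, -0.0121, 0], "twist": 0, "claw": 0}, {"travel": [0, 0, 0], "twist": 0, "claw": 0}, {"travel": [0, 0, 0], "twist": 0, "claw": 0}])

```text
time_s: 11.85
tcp_pos: [0.6241, -0.0308, 0.0521]
tcp_rot: [0.998, -0.061, -0.0, 0.0]
wrist_force: [0.1, 1.2, -5.3]
opening: 0.0292
```

No contact. Now the rest (28 mm more).

send_rows(plan=[{"travel": [0.0993, -0.0121, 0], "twist": 0, "claw": 0}, {"travel": [0.0993, -0.0121, 0], "twist": 0, "claw": 0}, {"travel": [0.0993, -0.0121, 0], "twist": 0, "claw": 0}, {"travel": [0.0993, -0.0121, 0], "twist": 0, "claw": 0}, {"travel": [0.0993, -0.0121, 0], "twist": 0, "claw": 0}, {"travel": [0.0993, -0.0121, 0], "twist": 0, "claw": 0}, {"travel": [0.0993, -0.0121, 0], "twist": 0, "claw": 0}, {"travel": [0, 0, 0], "twist": 0, "claw": 0}, {"travel": [0, 0, 0], "twist": 0, "claw": 0}, {"travel": [0, 0, 0], "twist": 0, "claw": 0}, {"travel": [0, 0, 0], "twist": 0, "claw": 0}])

```text
time_s: 12.77
tcp_pos: [0.6517, -0.0341, 0.0522]
tcp_rot: [0.998, -0.061, -0.0, 0.0]
wrist_force: [-0.7, -0.1, -4.9]
opening: 0.029
```

Run:
```python
from h import *
s=r.sense();print(s['tcp_pos'],s['wrist_force'],s['moment'],np.abs(s['qd']).max(),s['time_s'])
p,d,c=shot('wrist','w9'); b=shot('scene','s2'); t=shot('top','t2')
P=cloud(d,c); o=np.array([.6944,-.0389,.065]); n=np.array([.9926,-.1212,0]); y=np.array([.1212,.9926,0])
for nm,(pp,dd,cc) in (('wrist',(p,d,c)),('top',t),('scene',b)):
    P=cloud(dd,cc);S=(P-o)@n*1000;Y=(P-o)@y*1000;Z=P[...,2]*1000
    m=(S>10)&(S<60)&(abs(Y)<12)&(Z>48)&(Z<85)
    if m.sum()>5: print(nm,m.sum(),'S max',np.percentile(S[m],98).round(1),'Y',np.percentile(Y[m],[3,97]).round(1),'Z',np.percentile(Z[m],[3,97]).round(1))
B=cv2.resize(b[0][205:300,225:340],(690,570),interpolation=cv2.INTER_CUBIC); cv2.imwrite('pics/v9.png',B)
```

```text
[ 0.65165234 -0.03409233  0.05223379] [-0.74694944 -0.06422978 -4.90848193] [ 0.03706541 -0.00372335  0.00263137] 0.001495992086259686 12.7667
wrist 1386 S max 34.9 Y [-4.6  4.8] Z [74.8 79.3]
scene 76 S max 35.3 Y [-3.6  6.1] Z [56.8 81.7]
```

View pics/v9.png

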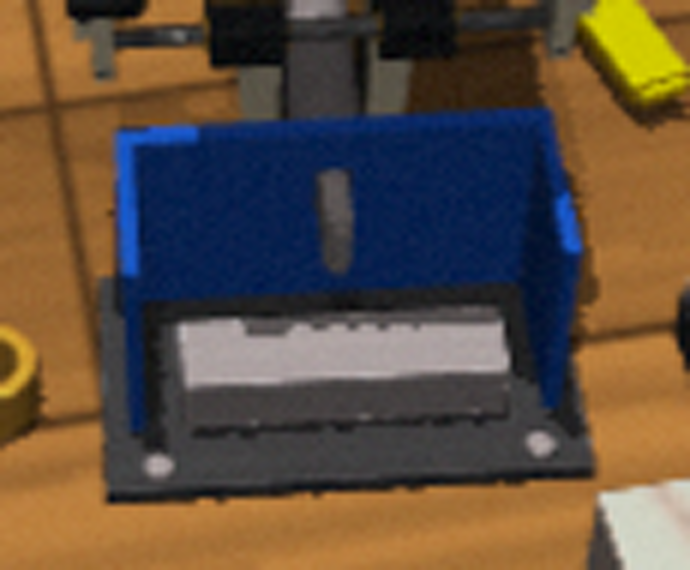

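View pics/w9.png

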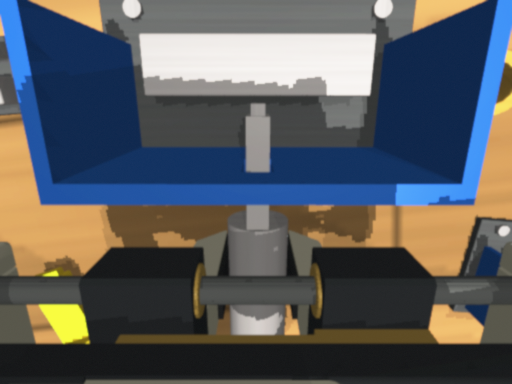

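The tang stands behind the panel in both views: scene crop at (335,220), wrist at (258,140). It shows about 27 mm past the panel, and the only wrist force is the tip's weight. I hand in.

```bash
python3 -c "
from plant import r
print(r.finish_job()); s=r.sense(); print(s['time_s'],s['wrist_force'],s['opening'])"
```

```text
the job is handed in; nothing more can be done
None
the job is handed in; nothing more can be done
```

I rolled the steel tip to the right in three press-and-drag strokes until the tang stood on edge. I then gripped it at its balance point with 45 N, lifted it 50 mm, lined it up on the larger guard's window, and passed the tang through. I handed it in at about 13 s.

The last checks, just before handing in:
- **Depth:** the tang end is about 27 mm behind the panel's rear face, which is half the tang. The wrist and scene views agree to 0.4 mm.
- **Fit:** the tang is centred sideways within about 0.2 mm. Before it went in, the roll was about 0.7° and the yaw and pitch about 0°. It was about 0.4 mm high then, and I lowered it by that much.
- **Contact:** the wrist force was only the tip's weight, about -4.9 N in z, with sideways forces under 1 N. The arm was still.
- **Disagreements:** the wrist camera showed the fingers about 0.5 mm to one side, so I worked relative to the fingers. The top view gave no reading of the tang, so only two views support the depth. After hand-in the robot gave no more readings.
- **Not checked:** I took no separate measurement that the other things had not moved. The arm touched none of them on its path.

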